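# Seat the slotted vial carousel on the sample changer

### The job

Load the sample changer: take the vial carousel with the long slot in its hub (green grip bar), turn it until the slot lines up with the orange drive tongue on the changer's turntable, lower it gently over the tongue until it lies flat on the turntable, and let go. Leave the round-bore carousel (red grip bar) and the brown bottle where they stand.

Things in the scene. Friction and masses are not known exactly. Their poses are not given: they have to be found in the camera images.
- slot_carousel: Loose, 0.2-0.4 kg: white disc, 130 dia x 12, ring of dark holes; square aluminium hub 76 wide, 16 thick, with a through slot 60 x 24. GREEN grip bar bridges the hub across the slot: 64 long, 12 wide, from 44 to 60 above the disc's underside, on end posts (22 to 32 from centre). Origin: centre of the underside; x along the slot, y along the bar, z up. Half a turn fits equally. All in mm.
- turntable: Dark disc, 104 mm dia, on a fixed white box (190 x 170 mm, grey panel at one end), with an upright ORANGE tongue 46 long, 10 thick, 25 mm tall, top rounded. Origin: on the axis at the disc's upper face (94 mm above the bench, where the carousel's underside rests); x along the tongue, z up. Play in the slot: 7 mm all round. A geared drive holds it: it turns only if twisted by over 0.12 N m.
- round_carousel: Bystander, loose: a carousel of the same size, but with a RED grip bar and a round bore of 30 mm in its hub instead of the slot; it does not fit. Origin: centre of its underside; y along the grip bar.
- bottle: A bystander, loose: brown reagent bottle with red cap and white label, 64 mm in diameter, 130 mm tall. Origin: centre of its underside.
Not all that is in view belongs to the job. Leave any blue look-alike of the slot_carousel alone.

How it is judged:
By the outcome, as a careful person would: the job done as asked, in the order asked, and still so for the second after the job is handed in, with the robot touching nothing.
It also fails if it takes over 35 s, if anything falls off the work surface, if the arm or the gripper's body presses on something with over 40 N, if the wrist force passes 120 N, or if a joint passes its speed limit or range.

### The arm

A 6-joint arm with a two-finger parallel gripper is mounted at the origin on the work surface. World frame = base frame: x ahead of the robot, y to its left, z up, the work surface at z = 0. Lengths are in mm, angles in rad, forces in N, time in s.
With the tool pointing down it reaches from about 350 to 775 mm from the base axis. Payload 7.3 kg.
Tool frame: the origin (TCP) lies midway between the tips of the shut fingers; the grasp point (between the pads) lies 19 mm behind it; x points along the fingers, z is the direction in which the jaws open and shut, and the axes are right-handed (so a half turn about x gives the same grasp; the last joint's range is limited). The gripper opens to 92 mm and grips with 3 to 60 N. Pads are 19 mm wide; open, the fingers measure 130 mm over their backs; the gripper's body (75 mm by 190 mm) begins 47 mm behind the grasp point.
Start: joints at [-1.449, 0.342, 1.524, -0, 1.275, -0.146], TCP at [138.942, -506.3, 226.741] pointing down, gripper open.
Joint ranges: [-2.53, 2.53], [-0.77, 2.02], [0.04, 2.7], [-1, 4.14], [0.28, 2.66], [-3.11, 3.11]. Speed limits (rad/s): [2.57, 2.57, 3.14, 3.14, 3.14, 3.14].

### API

Orientations are given as [roll, pitch, yaw] about the fixed x, y, z axes, in that order (R = Rz(yaw) Ry(pitch) Rx(roll)).
In Python, from plant import monitor, optics, close_job gives the robot as it stands.
- The arm moves only by the tool send_rows, never from a script. Its argument "commands" is a list that holds one entry, the list of rows, each a list of 5 numbers: the shift along the tool's x, y, z in m, then the turn about the tool's x in degrees, then the finger opening in m, from 0 to 0.0918. A call has 1 to 10 rows; each row shifts and turns the pose as measured when the row begins, along the tool's axes as they then stand; what a row does not reach is not made up. A row lasts 1/12 s, in which the tool goes at most 41.7 mm and 7.16 degrees, less where a joint would pass 70% of its speed; a pose out of reach is approached as far as the arm can. A call with a gripper value outside its range is refused whole. The fingers move at their own pace and stop on an object; the grip force is fixed at half the most. Time passes only in rows, so rows that do not move let the fingers close. It gives the time, the measured TCP pose, the force and the opening at its end, in the units of the state.
- monitor.get_obs(): the state, without advancing time (a new reading comes with each control period).
- optics.capture(name): name is "scene" or "side" or "wrist"; returns a dict with "color" (400x640x3 uint8, blue, green, red), "camera_matrix" (3x3 intrinsics, pixels), "camera_from_world" (4x4, takes a point from world to camera coordinates); the wrist camera has in their place "T_tool_cam" (4x4, takes a point from camera to tool coordinates, whose origin is the TCP and whose axes are the tool frame's). Camera axes: x right, y down, z forward; pixel columns grow to the right and rows downward; lengths in mm; the calibration is good to about 2 mm. A picture is of the moment at which its call begins: read the wrist's pose just before it. There is no depth.
- close_job(): hands the job in, once; it reports no verdict.
The state is a dict: "time": time; "joint_positions": joint angles; "dq": joint speeds; "tau": joint torques, N m; "tool_pos": TCP position; "tcp_rot": TCP orientation; "contact_force": force on the tool from outside, world axes, zero at the start; "moment": the same for the moment, N m; "grip_width": finger opening in mm.
Only numpy, scipy, OpenCV 4.12 (cv2) and the standard library are available. Lean on these libraries where they do the work, as an engineer would, in place of code of your own. Each camera call takes 0.05 s, during which the arm holds its last target.

## Working session

There is one attempt and no reset: what is moved stays moved. The work goes in short steps, Python scripts to look and compute and a tool call to move; the robot and the scene stay as the last step left them, time stands still between calls to the robot, and variables do not carry over. Pictures are saved under pics/ and viewed, and the job is handed in when it is done.

Besides the shell and the picture viewer there is one more tool, called as a command line: name --argument value ..., lists and objects as JSON in quotes. send_rows: Moves the arm, as the interface text tells. Its arguments: {"type":"object","properties":{"commands":{"type":"array","items":{"type":"array","items":{"type":"array","items":{"type":"number"}}}}},"required":["commands"]}

```bash
ls; mkdir -p pics; python3 - <<'E'
from plant import monitor, optics
import cv2
o=monitor.get_obs();print(o)
for n in("scene","side","wrist"):
    d=optics.capture(n);cv2.imwrite(f"pics/{n}0.png",d["color"])
    print(n,{k:v for k,v in d.items() if k!="color"})
E
```

```text
pics
{'time': 0.0, 'joint_positions': array([-1.44901296e+00,  3.42706635e-01,  1.52500279e+00,  7.96645025e-06,
        1.27537417e+00, -1.45978574e-01]), 'dq': array([-0.00092276, -0.00060123,  0.00084155,  0.00075508, -0.00302256,
       -0.00102944]), 'tau': array([-6.70046338e-04, -4.31246102e+01, -2.44220209e+01,  7.17329420e-02,
        5.60350728e-02, -1.11402130e-04]), 'tool_pos': array([ 138.88767757, -505.88816734,  226.05826865]), 'tcp_rot': array([2.99050467, 1.56930537, 1.68746796]), 'contact_force': array([ 0.53560698,  0.16724444, -0.28135744]), 'moment': array([-0.05147562, -0.02061711, -0.04956126]), 'grip_width': 91.85441636000687}
scene {'camera_matrix': array([[383.70573558,   0.        , 325.81778991],
       [  0.        , 383.70573558, 193.70297614],
       [  0.        ,   0.        ,   1.        ]]), 'camera_from_world': array([[ 7.48233334e-01,  6.63193133e-01, -1.79372880e-02,
        -4.90816740e+02],
       [ 4.72266375e-01, -5.51423775e-01, -6.87674553e-01,
        -1.55104293e+02],
       [-4.65952088e-01,  5.06069846e-01, -7.25797466e-01,
         1.0
[... 476 characters left out ...]
 [ 4.99995363e-01, -6.04210560e-01, -6.20430686e-01,
         6.83688420e+02],
       [ 0.00000000e+00,  0.00000000e+00,  0.00000000e+00,
         1.00000000e+00]])}
wrist {'camera_matrix': array([[335.41231072,   0.        , 323.21459384],
       [  0.        , 335.41231072, 200.88025151],
       [  0.        ,   0.        ,   1.        ]]), 'T_tool_cam': array([[ 1.49518803e-03, -2.54012291e-01,  9.67199835e-01,
        -1.57232311e+02],
       [ 5.51808992e-04, -9.67200559e-01, -2.54013334e-01,
         6.73468713e+01],
       [ 9.99998730e-01,  9.13507262e-04, -1.30598043e-03,
         5.67699560e-02],
       [ 0.00000000e+00,  0.00000000e+00,  0.00000000e+00,
         1.00000000e+00]])}
```

View pics/scene0.png

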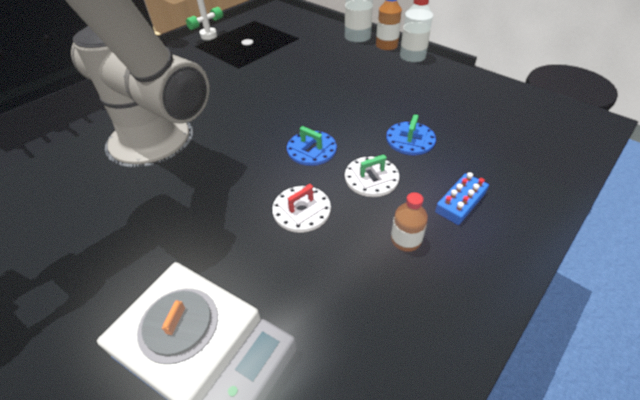

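View pics/side0.png

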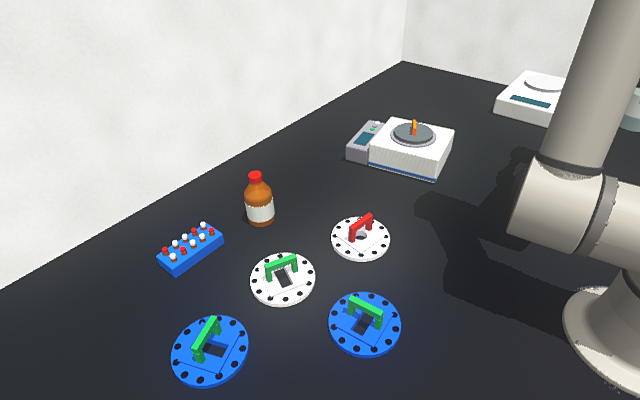

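View pics/wrist0.png

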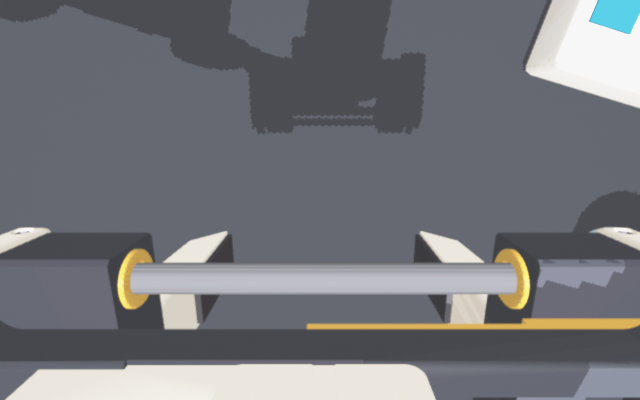

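The target is the white disc with the green bar, near (372,176) in the scene view and (282,278) in the side view. The tongue is near (172,317) in scene and (414,127) in side. I'll zoom in on both.

```bash
python3 - <<'E'
import cv2,numpy as np
a=cv2.imread("pics/scene0.png");b=cv2.imread("pics/side0.png")
def c(i,x,y,w,h):return cv2.resize(i[y:y+h,x:x+w],(400,300),interpolation=cv2.INTER_NEAREST)
m=np.vstack([np.hstack([c(a,332,146,80,60),c(b,242,248,80,60)]),np.hstack([c(a,117,275,120,90),c(b,374,105,80,60)])])
cv2.imwrite("pics/z0.png",m)
E
```

```text
(no output)
```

View pics/z0.png

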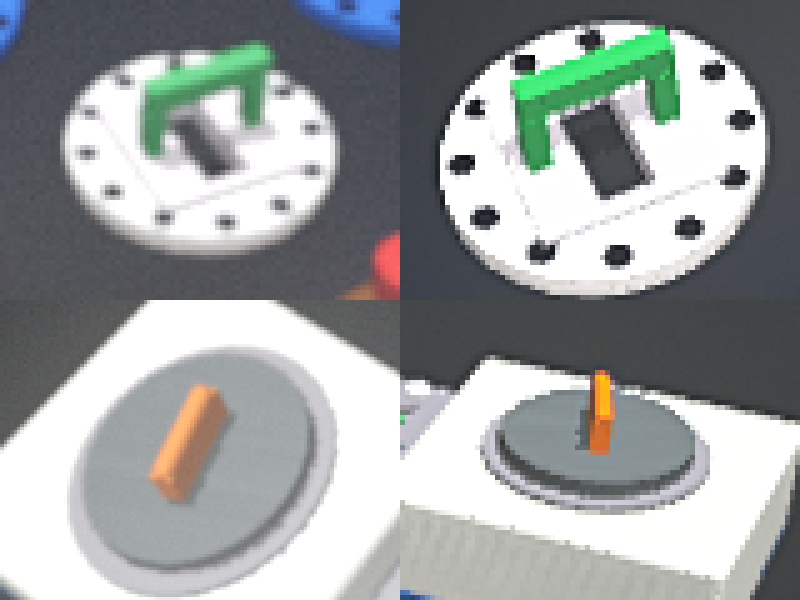

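```bash
cat > h.py <<'E'
import numpy as np,cv2
from scipy.spatial.transform import Rotation as R
from plant import monitor,optics
def cam(d,o=None):
    K=d["camera_matrix"]
    if "camera_from_world" in d: return K,np.linalg.inv(d["camera_from_world"])
    T=np.eye(4);T[:3,:3]=R.from_euler("xyz",o["tcp_rot"]).as_matrix();T[:3,3]=o["tool_pos"]
    return K,T@d["T_tool_cam"]
def plane(px,K,W,z):
    px=np.atleast_2d(np.float64(px));r=np.c_[px,np.ones(len(px))]@np.linalg.inv(K).T@W[:3,:3].T
    c=W[:3,3];return (c+r*((z-c[2])/r[:,2])[:,None])[:,:2]
def proj(P,K,W):
    p=(np.atleast_2d(P)-W[:3,3])@W[:3,:3]@K.T;return p[:,:2]/p[:,2:]
def circ(p,r=None):
    from scipy.optimize import least_squares
    f=lambda v:np.hypot(p[:,0]-v[0],p[:,1]-v[1])-v[2]
    return least_squares(f,[*p.mean(0),50],loss="soft_l1").x
E
python3 - <<'E'
from h import *
S=[(n,cam(optics.capture(n))) for n in("scene","side")]
bar={"scene":[(362,163.5),(385.2,155.6)],"side":[(265.8,264.4),(295.6,254.6)]}
for n,(K,W) in S:
    p=plane(bar[n],K,W,60);v=p[1]-p[0];print(n,p,p.mean(0),np.hypot(*v),np.degrees(np.arctan2(v[1],v[0])))
    im=cv2.imread(f"pics/{n}0.png");hsv=cv2.cvtColor(im,cv2.COLOR_BGR2HSV)
    # disc
    m=((hsv[...,1]<60)&(hsv[...,2]>120)).astype(np.uint8)
    l,cc,st,ct=cv2.connectedComponentsWithStats(m)
    seed={"scene":(355,187),"side":(262,290)}[n];k=cc[seed[1],seed[0]]
    c=max(cv2.findContours((cc==k).astype(np.uint8),0,1)[0],key=len)[:,0]
    q=plane(cv2.convexHull(c)[:,0],K,W,9);print(" disc",circ(q))
    # turntable dark disc
    m=(hsv[...,0]<25)&(hsv[...,1]>140)&(hsv[...,2]>120)
    x0,y0={"scene":(172,317),"side":(414,127)}[n]
    M=np.zeros_like(m);M[y0-25:y0+25,x0-25:x0+25]=1;m=(m&M.astype(bool)).astype(np.uint8)
    c=max(cv2.findContours(m,0,1)[0],key=len);print(" tongue",cv2.minAreaRect(c),m.sum())
    seed={"scene":(160,340),"side":(405,138)}[n]
    print(hsv[seed[1],seed[0]], im[seed[1],seed[0]])
E
```

```text
scene [[552.89034918 244.7024578 ]
 [577.55021675 302.29499355]] [565.22028297 273.49872567] 62.649894195511095 66.82044705923802
 disc [563.39057628 272.45615435  69.93890379]
 tongue ((176.5, 304.5), (1.4142135381698608, 0.0), 135.0) 7
[100  13 171] [171 168 162]
side [[575.88418633 300.49781   ]
 [547.84908105 247.28326347]] [561.86663369 273.89053674] 60.14777710289413 -117.78167914589345
 disc [562.31465969 276.09196605  67.45207891]
 tongue ((414.1435546875, 127.06436157226562), (3.880645275115967, 16.020099639892578), 5.7105937004089355) 58
[ 94  23 153] [153 151 139]
```

```bash
python3 - <<'E'
from h import *
K,W=cam(optics.capture("scene"));im=cv2.imread("pics/scene0.png")
p=plane([(117+206/3.333,275+90/3.333),(117+160/3.333,275+176/3.333)],K,W,118);v=p[1]-p[0];print(p,p.mean(0),np.hypot(*v),np.degrees(np.arctan2(v[1],v[0])))
b=plane([(117+218/3.333,275+110/3.333),(117+175/3.333,275+200/3.333)],K,W,94);print(b,b.mean(0))
K,W=cam(optics.capture("side"))
p=plane([(374+200/5,105+76/5),(374+205/5,105+110/5)],K,W,118);v=p[1]-p[0];print(p,p.mean(0),np.hypot(*v),np.degrees(np.arctan2(v[1],v[0])))
o=monitor.get_obs();Rm=R.from_euler("xyz",o["tcp_rot"]).as_matrix();print(Rm.round(3),o["time"])
E
```

```text
[[ 570.66165716 -243.78408834]
 [ 590.90496288 -280.98608239]] [ 580.78331002 -262.38508536] 42.35303752899984 -61.44736724551746
[[ 567.75565572 -243.42995228]
 [ 590.7027816  -281.87989767]] [ 579.22921866 -262.65492498]
[[ 583.14014444 -271.77055013]
 [ 562.93546836 -240.35759208]] [ 573.0378064 -256.0640711] 37.34973719874323 122.74894527170237
[[-0.     0.964  0.265]
 [ 0.     0.265 -0.964]
 [-1.     0.    -0.   ]] 0.35
```

send_rows --commands '[[[0,0.04,-0.0095,0,0.09],[0,0.04,-0.0095,0,0.09],[0,0.04,-0.0095,0,0.09],[0,0.04,-0.0095,0,0.09],[0,0.04,-0.0095,0,0.09],[0,0.04,-0.0095,0,0.09],[0,0.04,-0.0095,0,0.09],[0,0.04,-0.0095,0,0.09],[0,0.04,-0.0095,0,0.09],[0,0.04,-0.0095,0,0.09]]]'

```text
time: 1.18
tool_pos: [501.6, -310.9, 225.6]
tcp_rot: [-0.703, 1.567, -2.022]
contact_force: [-0.4, -1.6, 0.5]
grip_width: 89.9
```

send_rows --commands '[[[0,0,0,-7,0.09],[0,0,0,-7,0.09],[0,0,0,0,0.09]]]'

```text
time: 1.43
tool_pos: [509.5, -304.0, 224.3]
tcp_rot: [-0.166, 1.569, -1.223]
contact_force: [0.1, -0.3, -1.4]
grip_width: 90.1
```

```bash
python3 - <<'E'
from h import *
o=monitor.get_obs();print(o["tool_pos"],o["tcp_rot"],o["time"],o["dq"].round(3))
d=optics.capture("wrist");cv2.imwrite("pics/w1.png",d["color"])
S=optics.capture("scene")
K,W=cam(S);print("bottle",plane([(408,245)],K,W,0))
E
```

```text
[ 509.53603326 -304.00813812  224.33924331] [-0.16575332  1.56949332 -1.22293467] 1.4333 [ 0.019  0.012 -0.007 -0.01   0.002  0.131]
bottle [[743.62495431 160.70923808]]
```

View pics/w1.png

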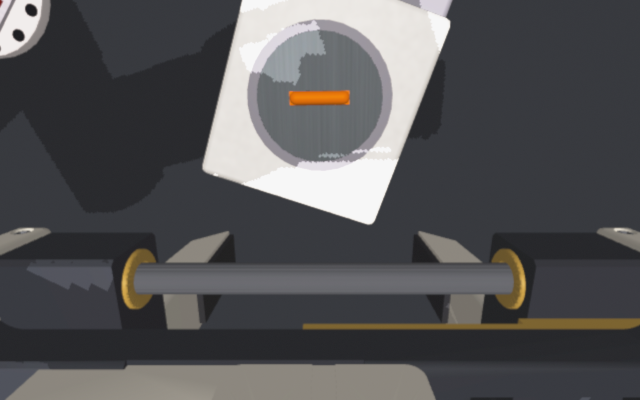

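The wrist view shows the tongue at (320,97), almost level in the image, on the dark disc at about (319,93). I'll measure it.

```bash
python3 - <<'E'
from h import *
o=monitor.get_obs();d=optics.capture("wrist");im=d["color"];K,W=cam(d,o);print(W[:3,:3].round(3).tolist(),W[:3,3])
h=cv2.cvtColor(im,cv2.COLOR_BGR2HSV);m=((h[...,0]<22)&(h[...,1]>150)&(h[...,2]>100)).astype(np.uint8);m[180:]=0
c=max(cv2.findContours(m,0,1)[0],key=len);r=cv2.minAreaRect(c);print(r)
b=cv2.boxPoints(r);q=plane(b,K,W,117);print(q,q.mean(0))
ys,xs=np.nonzero(m);P=plane(np.c_[xs,ys],K,W,117);u=np.linalg.svd(P-P.mean(0),full_matrices=0)[2][0];print("ang",np.degrees(np.arctan2(u[1],u[0])),P.mean(0),np.ptp(P@u))
# base of tongue via dark disc circle
v=h[...,2];mm=((h[...,1]<90)&(v>60)&(v<140)).astype(np.uint8)
l,cc,s,ct=cv2.connectedComponentsWithStats(mm);k=cc[140,310];print(s[k])
c=max(cv2.findContours((cc==k).astype(np.uint8),0,1)[0],key=len)[:,0]
q=plane(cv2.convexHull(c)[:,0],K,W,94);print("disc",circ(q))
Rm=R.from_euler("xyz",o["tcp_rot"]).as_matrix();print("tool y yaw",np.degrees(np.arctan2(Rm[1,1],Rm[0,1])), o["tool_pos"])
E
```

```text
[[0.484, -0.846, -0.223], [-0.875, -0.468, -0.123], [-0.0, 0.254, -0.967]] [ 567.49825614 -271.96708743  381.61196529]
((317.5082702636719, 95.81556701660156), (13.863619804382324, 59.321563720703125), 88.49256896972656)
[[ 569.22248468 -240.50022153]
 [ 591.70798284 -278.88851808]
 [ 583.20486266 -284.10822253]
 [ 560.48259067 -245.33863672]] [ 576.15448021 -262.20889971]
ang 120.3484545500271 [ 576.13751605 -262.33252976] 44.715955962617954
[  255    28   127   132 10238]
disc [ 576.16849118 -262.29669528   51.752659  ]
tool y yaw 28.89533966747257 [ 508.60964607 -304.84031641  224.41732824]
```

send_rows --commands '[[[0,0.0205,-0.034,0,0.09],[0,0.0205,-0.034,0,0.09],[0,0.0205,-0.034,0,0.09],[0,0.0205,-0.034,0,0.09],[0,0.0205,-0.034,0,0.09],[0,0.0205,-0.034,0,0.09],[0,0.0205,-0.034,0,0.09],[0,0.0205,-0.034,0,0.09],[0,0.0205,-0.034,0,0.09],[0,0.0205,-0.034,0,0.09]]]'

```text
time: 2.42
tool_pos: [529.9, 89.7, 224.0]
tcp_rot: [0.078, 1.563, -1.051]
contact_force: [1.8, 0.7, 0.3]
grip_width: 90.0
```

send_rows --commands '[[[0,0.0205,-0.034,0,0.09],[0,0.0205,-0.034,0,0.09],[0,0.0205,-0.034,0,0.09],[0,0,0,-7,0.09],[0,0,0,-7,0.09],[0,0,0,-7,0.09],[0,0,0,-7,0.09],[0,0,0,-7,0.09],[0,0,0,0,0.09],[0,0,0,0,0.09]]]'

```text
time: 3.25
tool_pos: [542.1, 216.1, 225.0]
tcp_rot: [-0.051, 1.562, -0.581]
contact_force: [0.2, -1.5, -0.3]
grip_width: 90.1
```

```bash
cat > m2.py <<'E'
from h import *
import sys
o=monitor.get_obs();d=optics.capture("wrist");im=d["color"];K,W=cam(d,o);cv2.imwrite(sys.argv[1],im)
Rm=R.from_euler("xyz",o["tcp_rot"]).as_matrix();print("pos",o["tool_pos"],"tool y yaw",np.degrees(np.arctan2(Rm[1,1],Rm[0,1])),o["time"])
h=cv2.cvtColor(im,cv2.COLOR_BGR2HSV);m=((h[...,0]>45)&(h[...,0]<80)&(h[...,1]>110)&(h[...,2]>60)).astype(np.uint8)
for c in cv2.findContours(m,0,1)[0]:
    if cv2.contourArea(c)<100: continue
    M=np.zeros_like(m);cv2.drawContours(M,[c],-1,1,-1);ys,xs=np.nonzero(M);P=plane(np.c_[xs,ys],K,W,60)
    u=np.linalg.svd(P-P.mean(0),full_matrices=0)[2][0];print("green",np.degrees(np.arctan2(u[1],u[0])),P.mean(0),np.ptp(P@u),xs.mean(),ys.mean(),len(xs))
E
python3 m2.py pics/w2.png
```

```text
pos [542.10147125 216.09174198 224.96918763] tool y yaw 59.632983816641655 3.25
green -173.95412718954978 [397.05317163 259.65591142] 63.63196384076184 175.97464342313788 219.25198098256735 631
green -115.82835264292451 [563.57653489 274.69409289] 61.97234499560392 310.59129383313183 119.55501813784764 827
```

View pics/w2.png

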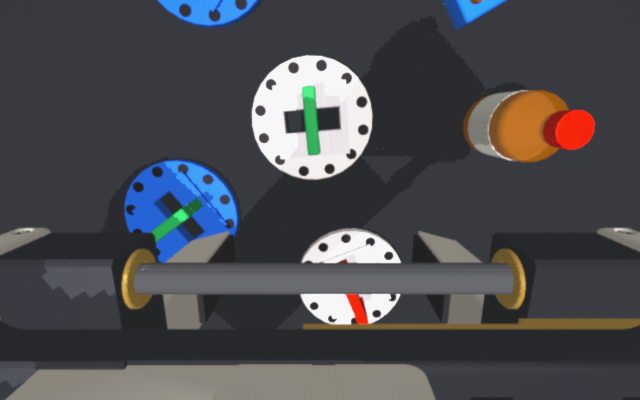

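The target's bar is at (310,120), centred on about (563.5,274.5) with a yaw of 64.2°. The static cameras agree. Next I move over it and start down.

send_rows --commands '[[[0,0.031,-0.0055,0,0.07],[0,0.031,-0.0055,0,0.07],[0,0,0,-4.6,0.07],[0.035,0,0,0,0.07],[0.035,0,0,0,0.07],[0.035,0,0,0,0.07],[0.03,0,0,0,0.07],[0,0,0,0,0.07]]]'

```text
time: 3.97
tool_pos: [570.3, 274.2, 89.3]
tcp_rot: [0.374, 1.553, -0.115]
contact_force: [-0.9, -0.6, -0.3]
grip_width: 70.3
```

```bash
python3 m2.py pics/w3.png; python3 -c "
from h import *
d=optics.capture('side')['color'];cv2.imwrite('pics/s3.png',d)"
```

```text
pos [570.2639004  274.18551121  89.34280458] tool y yaw 62.00503041912608 3.9667
green -115.84153818173127 [568.4728479 284.5914408] 54.05936713979247 312.42426035502956 217.9940828402367 1690
```

View pics/w3.png

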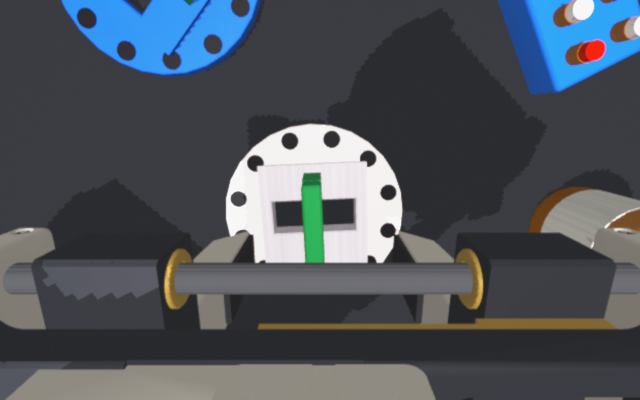

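View pics/s3.png

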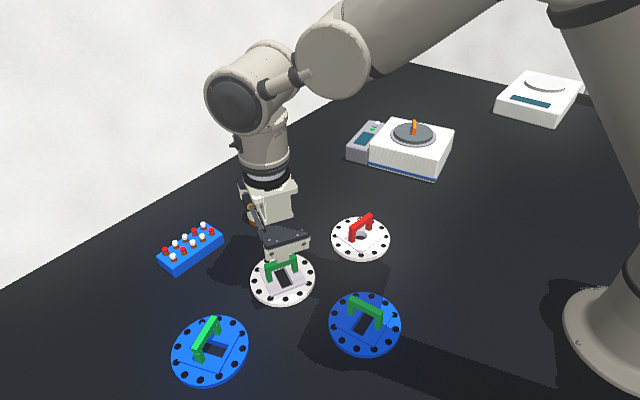

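send_rows --commands '[[[0,-0.003,-0.0065,-2.5,0.07],[0,0,0,0,0.07],[0.018,0,0,0,0.07],[0.018,0,0,0,0.07],[0.014,0,0,0,0.07],[0,0,0,0,0.07]]]'

```text
time: 4.57
tool_pos: [578.5, 278.4, 61.4]
tcp_rot: [0.645, 1.517, 0.189]
contact_force: [-0.6, -0.2, -0.8]
grip_width: 70.3
```

```bash
python3 m2.py pics/w4.png
```

```text
pos [578.502034   278.38386451  61.35521159] tool y yaw 63.90667385639368 4.5667
green -115.33484910090013 [553.89087874 254.41450762] 17.310215886564094 302.5821138211382 308.54959349593497 615
green -116.28601645370968 [572.86259935 293.58705908] 35.07101448051219 300.93087557603684 229.61816984858459 1519
```

View pics/w4.png

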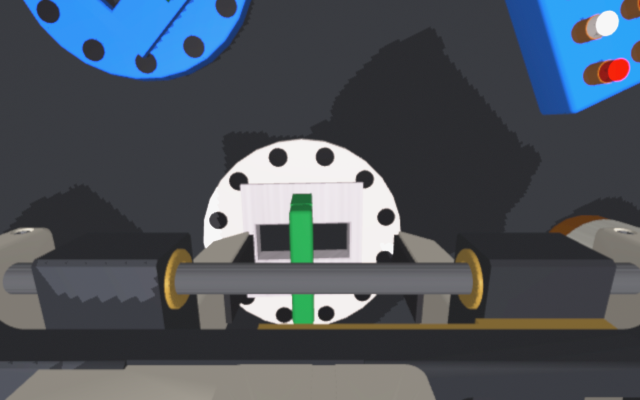

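```bash
python3 -c "
from h import *
o=monitor.get_obs();print(o['joint_positions'].round(3),o['dq'].round(3),o['tau'].round(2),o['contact_force'],o['moment'].round(2))
print(R.from_euler('xyz',o['tcp_rot']).as_matrix().round(3))
d=optics.capture('scene')['color'];cv2.imwrite('pics/c4.png',d)"
```

```text
[ 0.333  0.682  1.428 -0.009  0.974  0.794] [ 0.004 -0.02  -0.021  0.     0.009 -0.014] [ 7.000e-02 -5.368e+01 -1.964e+01  4.000e-02 -3.200e-01  0.000e+00] [0.58836447 0.14984953 1.33796701] [-0.07 -0.07  0.03]
[[ 0.056  0.439  0.897]
 [ 0.011  0.898 -0.441]
 [-0.998  0.035  0.045]]
```

View pics/c4.png

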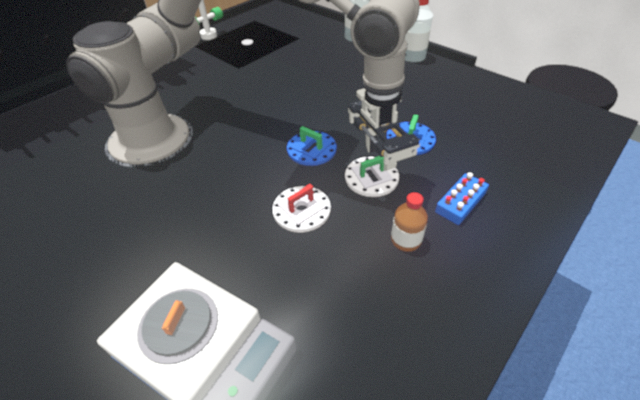

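send_rows --commands '[[[0,0,0,0,0.07],[0,0,0,0,0.07]]]'

```text
time: 4.83
tool_pos: [581.6, 279.4, 67.4]
tcp_rot: [0.667, 1.508, 0.21]
contact_force: [-0.1, -0.4, 0.6]
grip_width: 70.0
```

send_rows --commands '[[[-0.02,0,0,0,0.07],[0,0,0,0,0.07]]]'

```text
time: 5.0
tool_pos: [581.4, 279.5, 90.2]
tcp_rot: [0.674, 1.505, 0.216]
contact_force: [1.2, 0.9, 0.3]
grip_width: 70.4
```

send_rows --commands '[[[-0.03,0,0,0,0.07],[0,0,0,0,0.07]]]'

```text
time: 5.17
tool_pos: [580.1, 279.3, 122.7]
tcp_rot: [0.679, 1.502, 0.22]
contact_force: [1.4, 0.6, 1.0]
grip_width: 70.1
```

send_rows --commands '[[[0,0,0,0,0.07],[0,0,0,0,0.07]]]'

```text
time: 5.33
tool_pos: [581.1, 279.6, 125.1]
tcp_rot: [0.686, 1.498, 0.227]
contact_force: [0.2, 0.4, 0.5]
grip_width: 70.4
```

send_rows --commands '[[[0,0,0,0,0.07],[0,0,0,0,0.07]]]'

```text
time: 5.5
tool_pos: [581.1, 279.7, 125.1]
tcp_rot: [0.686, 1.498, 0.227]
contact_force: [-0.0, 0.4, -0.8]
grip_width: 69.9
```

```bash
python3 -c "
from h import *
o=monitor.get_obs();print(o['time'],o['joint_positions'].round(3),o['dq'].round(3),o['tau'].round(2),o['tool_pos'])
print(R.from_euler('xyz',o['tcp_rot']).as_matrix().round(3))
"
```

```text
5.5 [ 0.334  0.608  1.379 -0.009  1.082  0.797] [-0.     0.003  0.006 -0.002 -0.002  0.001] [ 2.000e-02 -5.539e+01 -2.343e+01  4.000e-02 -3.600e-01  1.000e-02] [581.07547513 279.65265579 125.12071974]
[[ 0.071  0.441  0.894]
 [ 0.016  0.896 -0.444]
 [-0.997  0.046  0.056]]
```

send_rows --commands '[[[0.02,0,0,0,0.07]]]'

```text
time: 5.58
tool_pos: [584.6, 280.8, 108.5]
tcp_rot: [0.697, 1.491, 0.238]
contact_force: [0.9, -0.3, 0.7]
grip_width: 69.8
```

send_rows --commands '[[[0,0,0,0,0.07]]]'

```text
time: 5.67
tool_pos: [582.5, 280.0, 104.5]
tcp_rot: [0.686, 1.498, 0.227]
contact_force: [-1.5, -0.1, -1.6]
grip_width: 70.4
```

send_rows --commands '[[[0,-0.01,0,0,0.07]]]'

```text
time: 5.75
tool_pos: [578.6, 272.0, 103.9]
tcp_rot: [0.693, 1.497, 0.235]
contact_force: [0.9, 0.1, 0.9]
grip_width: 69.9
```

send_rows --commands '[[[0,0,0,0,0.07]]]'

```text
time: 5.83
tool_pos: [577.4, 270.8, 103.0]
tcp_rot: [0.683, 1.5, 0.224]
contact_force: [-0.3, 0.1, -0.5]
grip_width: 70.1
```

send_rows --commands '[[[0,0,-0.01,0,0.07]]]'

```text
time: 5.92
tool_pos: [569.6, 274.8, 102.7]
tcp_rot: [0.682, 1.499, 0.222]
contact_force: [-0.1, 0.0, 0.3]
grip_width: 70.0
```

send_rows --commands '[[[0,0,0,0,0.07]]]'

```text
time: 6.0
tool_pos: [568.0, 275.6, 102.6]
tcp_rot: [0.688, 1.501, 0.228]
contact_force: [-0.6, -0.0, -0.6]
grip_width: 70.2
```

send_rows --commands '[[[-0.02,0,0,0,0.07],[-0.02,0,0,0,0.07],[-0.02,0,0,0,0.07]]]'

```text
time: 6.25
tool_pos: [560.5, 275.3, 159.8]
tcp_rot: [0.675, 1.511, 0.216]
contact_force: [0.3, 0.9, 0.0]
grip_width: 69.6
```

send_rows --commands '[[[0,0,0,0,0.07]]]'

```text
time: 6.33
tool_pos: [562.2, 276.7, 164.5]
tcp_rot: [0.69, 1.503, 0.232]
contact_force: [0.5, 0.2, 0.7]
grip_width: 70.0
```

send_rows --commands '[[[0,0,0,0,0.07]]]'

```text
time: 6.42
tool_pos: [562.2, 277.2, 165.2]
tcp_rot: [0.694, 1.502, 0.236]
contact_force: [-0.8, -0.4, -0.7]
grip_width: 69.8
```

send_rows --commands '[[[0,-0.021,-0.021,0,0.07],[0,-0.021,-0.021,0,0.07],[0,-0.021,-0.021,0,0.07]]]'

```text
time: 6.67
tool_pos: [480.3, 249.7, 157.4]
tcp_rot: [0.703, 1.496, 0.245]
contact_force: [1.1, 0.8, 0.2]
grip_width: 70.2
```

send_rows --commands '[[[0,0,0,0,0.07],[0,0,0,0,0.07]]]'

```text
time: 6.83
tool_pos: [473.2, 248.1, 155.0]
tcp_rot: [0.692, 1.505, 0.235]
contact_force: [0.4, -0.1, 0.4]
grip_width: 70.2
```

send_rows --commands '[[[0,0.01,0.01,0,0.07],[0,0.01,0.01,0,0.07],[0,0.01,0.01,0,0.07],[0,0.01,0.01,0,0.07],[0,0.01,0.01,0,0.07],[0,0.005,0.005,0,0.07],[0,0,0,0,0.07]]]'

```text
time: 7.42
tool_pos: [552.4, 276.2, 156.9]
tcp_rot: [0.693, 1.506, 0.237]
contact_force: [-0.7, -0.4, -0.6]
grip_width: 69.9
```

send_rows --commands '[[[0.035,-0.001,0.005,0,0.07],[0,0,0,0,0.07],[0.035,0,0,0,0.07],[0,0,0,0,0.07],[0,0,0,0,0.07]]]'

```text
time: 7.83
tool_pos: [563.0, 275.6, 86.8]
tcp_rot: [0.7, 1.505, 0.244]
contact_force: [-0.6, -0.4, 1.1]
grip_width: 70.2
```

```bash
cat > st.py <<'E'
from h import *
o=monitor.get_obs();M=R.from_euler('xyz',o['tcp_rot']).as_matrix();p=o['tool_pos'];g=p-19*M[:,0]
print("t",o['time'],"tcp",p.round(1),"grasp",g.round(1),"yaw",np.degrees(np.arctan2(M[1,1],M[0,1])).round(2),"F",o['contact_force'].round(1),"w",round(o['grip_width'],1));print(M.round(3).tolist())
import sys
if len(sys.argv)>2:
    t=np.array([float(a) for a in sys.argv[1:4]]);print("grasp move in tool axes mm",(M.T@(t-g)).round(1))
E
python3 st.py 563.5 274.5 52
```

```text
t 7.8333 tcp [563.  275.6  86.8] grasp [561.8 275.2 105.7] yaw 63.93 F [-0.6 -0.4  1.1] w 70.2
[[0.064, 0.439, 0.896], [0.016, 0.897, -0.441], [-0.998, 0.043, 0.05]]
grasp move in tool axes mm [53.7 -2.2 -0.8]
```

Alternating move rows with settling rows gives accurate motion. I'll go down to the bar this way.

send_rows --commands '[[[0.027,-0.002,-0.001,-0.3,0.07],[0,0,0,0,0.07],[0.025,0,0,0,0.07],[0,0,0,0,0.07],[0,0,0,0,0.07]]]'

```text
time: 8.25
tool_pos: [569.0, 277.7, 47.5]
tcp_rot: [0.714, 1.491, 0.264]
contact_force: [-0.3, -0.6, 1.2]
grip_width: 70.2
```

```bash
python3 st.py 563.5 274.5 52; python3 m2.py pics/w5.png
```

```text
t 8.25 tcp [569.  277.7  47.5] grasp [567.5 277.3  66.4] yaw 64.29 F [-0.3 -0.6  1.2] w 70.2
[[0.077, 0.433, 0.898], [0.021, 0.9, -0.436], [-0.997, 0.052, 0.06]]
grasp move in tool axes mm [14.  -5.  -3.3]
pos [569.00444812 277.70017433  47.47179133] tool y yaw 64.29029205421011 8.25
green -111.8416753702447 [555.28983854 257.28040152] 16.34823217355199 319.08751793400285 308.6068866571019 697
green -113.73086274852025 [572.43657339 293.73054945] 33.79324292093122 317.83180252583236 227.9862227324914 1742
```

View pics/w5.png

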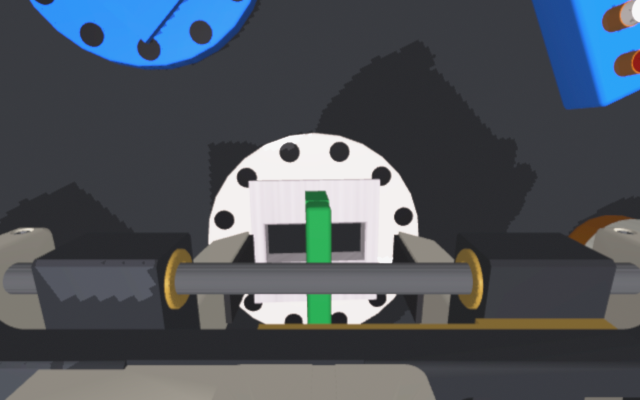

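send_rows --commands '[[[0.007,-0.005,-0.003,0,0.07],[0,0,0,0,0.07]]]'

```text
time: 8.47
tool_pos: [565.4, 275.0, 43.7]
tcp_rot: [0.718, 1.486, 0.268]
contact_force: [0.1, -0.1, 0.2]
grip_width: 70.2
```

```bash
python3 st.py 563.5 274.5 52
```

```text
t 8.4667 tcp [565.4 275.   43.7] grasp [563.9 274.6  62.6] yaw 64.32 F [ 0.1 -0.1  0.2] w 70.2
[[0.081, 0.433, 0.898], [0.022, 0.9, -0.436], [-0.996, 0.055, 0.064]]
grasp move in tool axes mm [10.5 -0.8 -1. ]
```

send_rows --commands '[[[0.01,-0.001,-0.001,0,0.07],[0,0,0,0,0.07]]]'

```text
time: 8.63
tool_pos: [565.5, 275.0, 35.3]
tcp_rot: [0.72, 1.483, 0.27]
contact_force: [-0.6, -1.1, 0.2]
grip_width: 70.4
```

```bash
python3 st.py 563.5 274.5 52
```

```text
t 8.6333 tcp [565.5 275.   35.3] grasp [563.9 274.5  54.2] yaw 64.32 F [-0.6 -1.1  0.2] w 70.4
[[0.085, 0.433, 0.898], [0.023, 0.9, -0.436], [-0.996, 0.058, 0.066]]
grasp move in tool axes mm [ 2.2 -0.3 -0.5]
```

send_rows --commands '[[[0,0,0,0,0.03],[0,0,0,0,0.0],[0,0,0,0,0.0],[0,0,0,0,0.0],[0,0,0,0,0.0]]]'

```text
time: 9.05
tool_pos: [565.8, 275.0, 35.5]
tcp_rot: [0.721, 1.483, 0.27]
contact_force: [-0.2, 0.3, 0.1]
grip_width: 41.3
```

```bash
python3 st.py 563.5 274.5 52
```

```text
t 9.05 tcp [565.8 275.   35.5] grasp [564.2 274.6  54.5] yaw 64.31 F [-0.2  0.3  0.1] w 41.3
[[0.085, 0.433, 0.898], [0.024, 0.9, -0.436], [-0.996, 0.058, 0.066]]
grasp move in tool axes mm [ 2.4 -0.5 -0.7]
```

send_rows --commands '[[[0,0,0,0,0.0],[0,0,0,0,0.0],[0,0,0,0,0.0],[0,0,0,0,0.0],[0,0,0,0,0.0],[0,0,0,0,0.0],[0,0,0,0,0.0]]]'

```text
time: 9.63
tool_pos: [565.6, 275.2, 35.9]
tcp_rot: [0.726, 1.483, 0.275]
contact_force: [-0.7, -0.6, 1.2]
grip_width: 12.1
```

send_rows --commands '[[[-0.02,0,0,0,0.0],[0,0,0,0,0.0]]]'

```text
time: 9.8
tool_pos: [563.4, 274.4, 55.0]
tcp_rot: [0.722, 1.485, 0.272]
contact_force: [2.7, 1.0, -1.5]
grip_width: 11.9
```

```bash
python3 st.py; python3 m2.py pics/w6.png;python3 -c "
from h import *
d=optics.capture('side')['color'];cv2.imwrite('pics/s6.png',cv2.resize(d[180:340,180:400],None,fx=3,fy=3))"
```

```text
t 9.8 tcp [563.4 274.4  55. ] grasp [561.8 274.   74. ] yaw 64.3 F [ 2.7  1.  -1.5] w 11.9
[[0.082, 0.433, 0.898], [0.023, 0.9, -0.436], [-0.996, 0.057, 0.064]]
pos [563.37897689 274.44017346  55.0439306 ] tool y yaw 64.29775932331628 9.8
green -113.29250182964151 [550.1866854  249.22896962] 16.999610717832866 323.50269541778977 308.19272237196765 742
green -114.9220448730052 [568.65908394 287.54151748] 36.78144894014554 323.29420809841105 227.01691440287033 1951
```

View pics/s6.png

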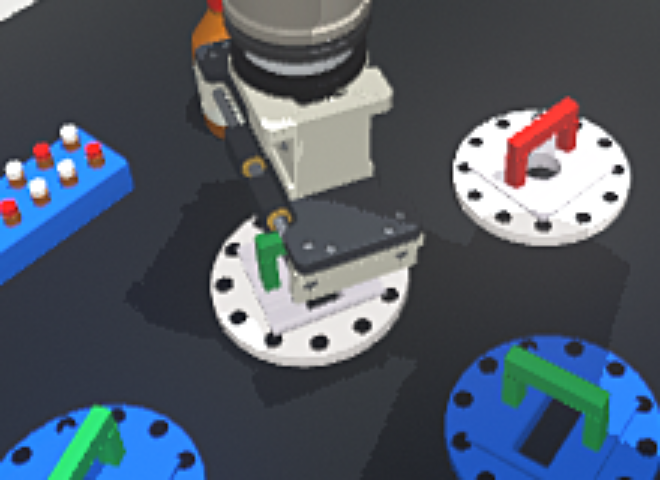

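View pics/w6.png

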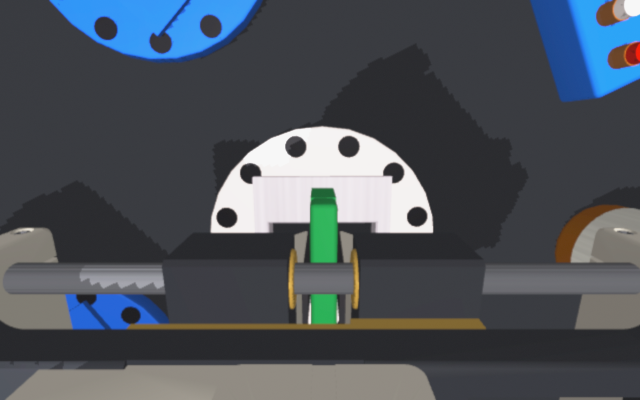

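send_rows --commands '[[[-0.03,0,0,0,0.0],[0,0,0,0,0.0],[-0.035,0,0,0,0.0],[0,0,0,0,0.0],[-0.035,0,0,0,0.0],[0,0,0,0,0.0],[-0.035,0,0,0,0.0],[0,0,0,0,0.0]]]'

```text
time: 10.57
tool_pos: [548.9, 269.7, 176.9]
tcp_rot: [0.694, 1.508, 0.244]
contact_force: [1.0, 1.2, -0.7]
grip_width: 11.4
```

```bash
python3 st.py 576.2 -262.3 220
```

```text
t 10.5667 tcp [548.9 269.7 176.9] grasp [547.7 269.4 195.8] yaw 64.23 F [ 1.   1.2 -0.7] w 11.4
[[0.061, 0.434, 0.899], [0.015, 0.9, -0.436], [-0.998, 0.04, 0.048]]
grasp move in tool axes mm [ -30.4 -465.1  258.6]
```

send_rows --commands '[[[-0.015,0,0,6,0.0],[-0.01,0,0,6,0.0],[0,0,0,6,0.0],[0,0,0,6,0.0],[0,0,0,6,0.0],[0,0,0,3,0.0],[0,0,0,0,0.0]]]'

```text
time: 11.15
tool_pos: [550.0, 270.2, 199.9]
tcp_rot: [1.303, 1.501, 0.249]
contact_force: [0.5, -0.4, -2.6]
grip_width: 11.9
```

```bash
python3 st.py 576.2 -262.3 225; python3 -c "
from h import *
d=optics.capture('scene')['color'];cv2.imwrite('pics/c7.png',d)"
```

```text
t 11.15 tcp [550.  270.2 199.9] grasp [548.7 269.8 218.9] yaw 29.61 F [ 0.5 -0.4 -2.6] w 11.9
[[0.068, 0.867, 0.493], [0.017, 0.493, -0.87], [-0.998, 0.067, 0.018]]
grasp move in tool axes mm [ -13.4 -238.   476.6]
```

View pics/c7.png

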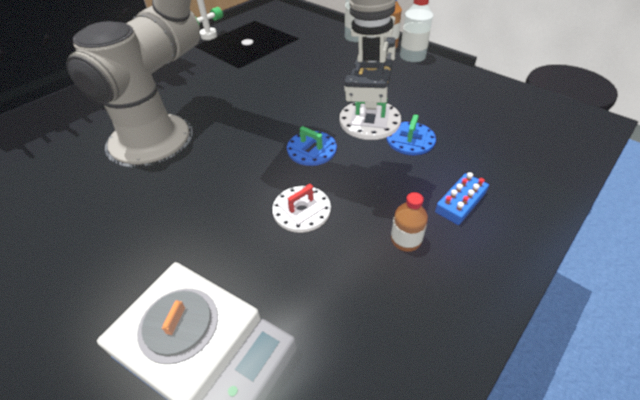

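send_rows --commands '[[[-0.001,-0.01,0.02,0,0.0],[-0.001,-0.018,0.036,0,0.0],[-0.001,-0.018,0.036,0,0.0],[-0.001,-0.018,0.036,0,0.0],[-0.001,-0.018,0.036,0,0.0],[-0.001,-0.018,0.036,0,0.0],[-0.001,-0.018,0.036,0,0.0],[-0.001,-0.018,0.036,0,0.0],[-0.001,-0.01,0.02,0,0.0],[0,0,0,0,0.0]]]'

```text
time: 12.03
tool_pos: [573.3, -66.8, 199.6]
tcp_rot: [1.254, 1.497, 0.233]
contact_force: [-1.2, 0.5, -3.6]
grip_width: 11.7
```

```bash
python3 st.py 576.2 -262.3 220
```

```text
t 12.0333 tcp [573.3 -66.8 199.6] grasp [572.  -67.1 218.6] yaw 31.58 F [-1.2  0.5 -3.6] w 11.7
[[0.072, 0.85, 0.522], [0.017, 0.522, -0.853], [-0.997, 0.07, 0.023]]
grasp move in tool axes mm [ -4.4 -98.3 168.6]
```

send_rows --commands '[[[-0.001,-0.02,0.033,0,0.0],[-0.001,-0.02,0.033,0,0.0],[-0.001,-0.02,0.033,0,0.0],[-0.001,-0.018,0.03,0,0.0],[0,-0.009,0.015,1,0.0],[0,0,0,0,0.0]]]'

```text
time: 12.53
tool_pos: [575.7, -238.7, 198.1]
tcp_rot: [1.264, 1.496, 0.239]
contact_force: [0.5, 0.6, -3.1]
grip_width: 11.6
```

```bash
python3 st.py 576.2 -262.3 220
```

```text
t 12.5333 tcp [ 575.7 -238.7  198.1] grasp [ 574.3 -239.   217.1] yaw 31.31 F [ 0.5  0.6 -3.1] w 11.6
[[0.073, 0.852, 0.518], [0.018, 0.518, -0.855], [-0.997, 0.072, 0.023]]
grasp move in tool axes mm [ -3.2 -10.2  21. ]
```

send_rows --commands '[[[-0.003,-0.011,0.023,1,0.0],[0,0,0,0,0.0],[0,0,0,0,0.0]]]'

```text
time: 12.78
tool_pos: [578.4, -263.4, 199.2]
tcp_rot: [1.308, 1.496, 0.269]
contact_force: [-1.5, -0.1, -2.6]
grip_width: 11.7
```

```bash
python3 st.py 576.8 -264.7 220; python3 m2.py pics/w8.png; python3 -c "
from h import *
d=optics.capture('side')['color'];e=optics.capture('scene')['color']
cv2.imwrite('pics/s8.png',np.hstack([cv2.resize(d[40:190,340:490],(400,400)),cv2.resize(e[200:370,90:260],(400,400))]))"
```

```text
t 12.7833 tcp [ 578.4 -263.4  199.2] grasp [ 577.  -263.8  218.1] yaw 30.51 F [-1.5 -0.1 -2.6] w 11.7
[[0.072, 0.859, 0.506], [0.02, 0.506, -0.862], [-0.997, 0.072, 0.019]]
grasp move in tool axes mm [-1.9 -0.5  0.7]
pos [ 578.36130309 -263.44739497  199.15512006] tool y yaw 30.505843185390944 12.7833
green -147.20884642161957 [ 487.82079246 -319.38470671] 31.609219344031743 323.39645776566755 308.2874659400545 734
green -149.14013813038318 [ 557.83330949 -278.0233404 ] 69.9469695075656 323.2255406797116 226.92842430484038 1942
green 160.67561297673788 [ 708.44947686 -266.08284349] 13.530685441229139 400.4454976303318 72.90995260663507 211
```

View pics/s8.png

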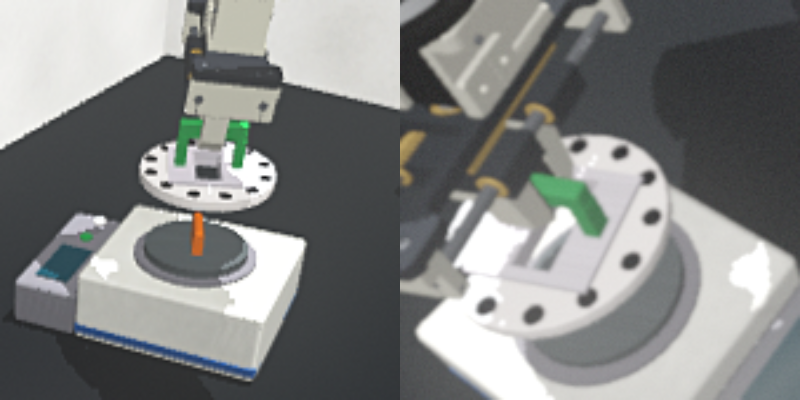

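View pics/w8.png

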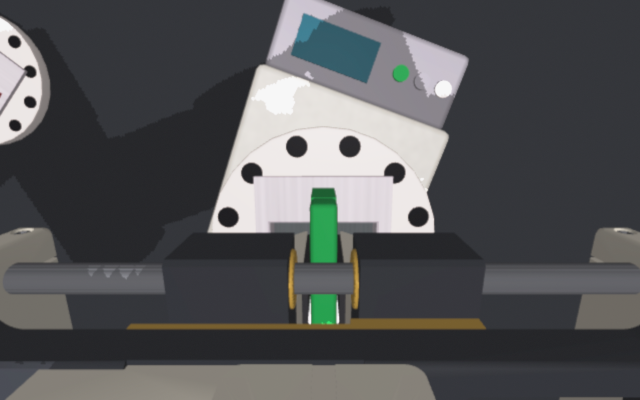

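send_rows --commands '[[[0.015,-0.001,0,0,0.0],[0,0,0,0,0.0],[0.012,-0.001,0,0,0.0],[0,0,0,0,0.0]]]'

```text
time: 13.27
tool_pos: [579.6, -259.2, 173.3]
tcp_rot: [1.291, 1.495, 0.259]
contact_force: [0.4, 0.5, -3.5]
grip_width: 11.6
```

```bash
python3 st.py 576.8 -264.7 149
```

```text
t 13.2667 tcp [ 579.6 -259.2  173.3] grasp [ 578.2 -259.5  192.3] yaw 30.92 F [ 0.4  0.5 -3.5] w 11.6
[[0.073, 0.856, 0.512], [0.019, 0.512, -0.859], [-0.997, 0.073, 0.021]]
grasp move in tool axes mm [42.9 -7.   2.8]
```

send_rows --commands '[[[0.008,-0.004,0.004,0.5,0.0],[0,0,0,0,0.0],[0,0,0,0,0.0]]]'

```text
time: 13.52
tool_pos: [579.7, -263.7, 166.7]
tcp_rot: [1.281, 1.493, 0.242]
contact_force: [0.2, -0.0, -2.2]
grip_width: 11.5
```

```bash
python3 st.py 576.8 -264.7 149;  python3 -c "
from h import *
d=optics.capture('side')['color'];e=optics.capture('scene')['color']
cv2.imwrite('pics/s9.png',np.hstack([cv2.resize(d[60:180,360:480],(400,400)),cv2.resize(e[220:370,100:250],(400,400))]))"
```

```text
t 13.5167 tcp [ 579.7 -263.7  166.7] grasp [ 578.3 -264.1  185.7] yaw 30.51 F [ 0.2 -0.  -2.2] w 11.5
[[0.075, 0.859, 0.506], [0.019, 0.506, -0.862], [-0.997, 0.074, 0.022]]
grasp move in tool axes mm [36.4 -4.3 -1. ]
```

View pics/s9.png

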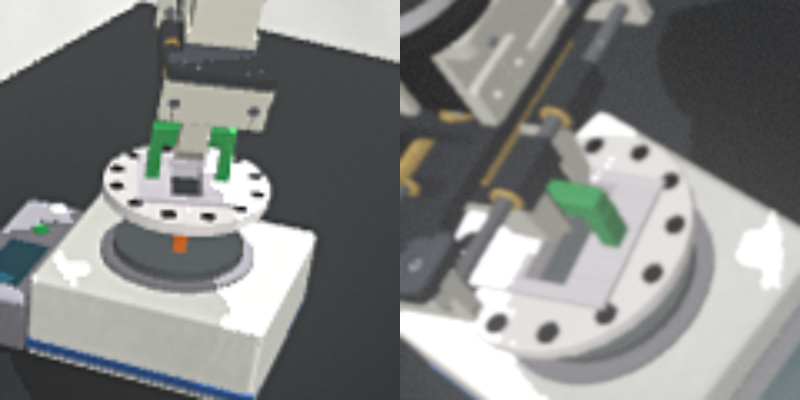

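```bash
python3 - <<'E'
from h import *
d=optics.capture("side");K,W=cam(d)
s=120/400
# disc top-rim extremes seen in side crop: left, right, bottom(top edge), 
px=[(360+104*s,60+180*s),(360+270*s,60+200*s),(360+187*s,60+222*s),(360+130*s,60+212*s),(360+245*s,60+218*s)]
q=plane(px,K,W,142);print(circ(q),q)
print(proj([[576.2,-262.3,143]],K,W),)
E
```

```text
[ 572.29894316 -257.68949976   64.8559923 ] [[ 627.91514154 -224.99748428]
 [ 508.94563768 -271.73322861]
 [ 542.94672351 -203.59519147]
 [ 584.86445061 -191.80050342]
 [ 511.25703567 -234.74632559]]
[[415.71170662 113.7736677 ]]
```

send_rows --commands '[[[0.01,-0.002,-0.001,0,0.0],[0,0,0,0,0.0],[0.008,-0.002,0.001,0,0.0],[0,0,0,0,0.0]]]'

```text
time: 14.0
tool_pos: [577.4, -265.8, 147.4]
tcp_rot: [1.269, 1.493, 0.23]
contact_force: [-0.8, -1.0, -3.9]
grip_width: 11.8
```

```bash
python3 st.py 576.8 -264.2 149;  python3 -c "
from h import *
d=optics.capture('side')['color'];e=optics.capture('scene')['color']
cv2.imwrite('pics/s10.png',np.hstack([cv2.resize(d[60:180,360:480],(400,400)),cv2.resize(e[220:370,100:250],(400,400))]))"
```

```text
t 14.0 tcp [ 577.4 -265.8  147.4] grasp [ 576.  -266.1  166.4] yaw 30.51 F [-0.8 -1.  -3.9] w 11.8
[[0.076, 0.859, 0.506], [0.018, 0.506, -0.862], [-0.997, 0.074, 0.023]]
grasp move in tool axes mm [17.4  0.4 -1.7]
```

View pics/s10.png

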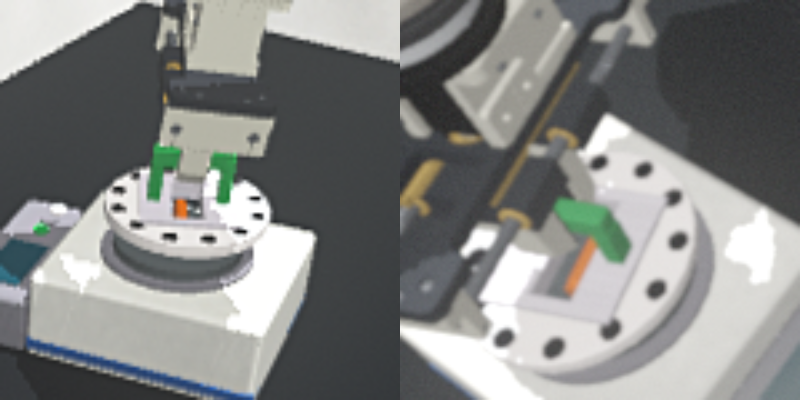

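send_rows --commands '[[[0,0.005,0,0,0.0],[0,0,0,0,0.0],[0,0,0,0,0.0]]]'

```text
time: 14.35
tool_pos: [583.5, -263.6, 150.2]
tcp_rot: [1.237, 1.49, 0.198]
contact_force: [-0.2, 0.0, -2.1]
grip_width: 11.8
```

```bash
python3 st.py 576.8 -264.2 149;  python3 -c "
from h import *
d=optics.capture('side')['color'];e=optics.capture('scene')['color']
cv2.imwrite('pics/s11.png',np.hstack([cv2.resize(d[90:150,385:445],(400,400)),cv2.resize(e[260:350,140:230],(400,400))]))"
```

```text
t 14.35 tcp [ 583.5 -263.6  150.2] grasp [ 582.  -263.9  169.1] yaw 30.51 F [-0.2  0.  -2.1] w 11.8
[[0.08, 0.859, 0.506], [0.016, 0.506, -0.862], [-0.997, 0.077, 0.027]]
grasp move in tool axes mm [19.6 -6.2 -2.9]
```

View pics/s11.png

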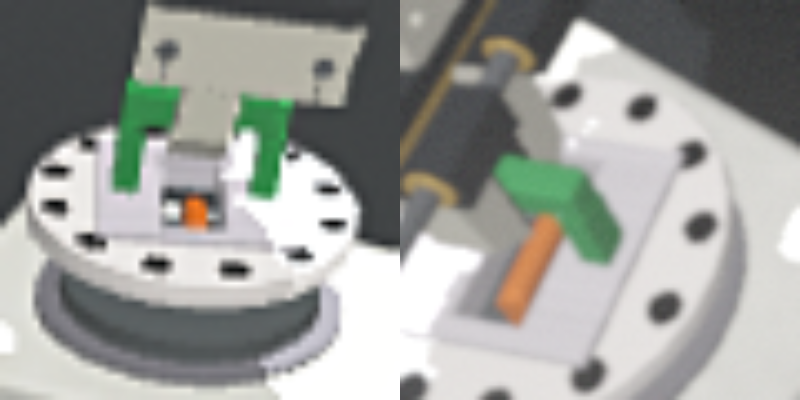

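send_rows --commands '[[[0.009,-0.002,0,0,0.0],[0,0,0,0,0.0],[0,0,0,0,0.0]]]'

```text
time: 14.7
tool_pos: [582.5, -264.5, 140.5]
tcp_rot: [1.231, 1.489, 0.192]
contact_force: [-0.7, -0.7, -2.0]
grip_width: 11.5
```

```bash
python3 st.py 581.5 -263.9 149;  python3 -c "
from h import *
d=optics.capture('side')['color'];e=optics.capture('scene')['color']
cv2.imwrite('pics/s12.png',np.hstack([cv2.resize(d[90:150,385:445],(400,400)),cv2.resize(e[260:350,140:230],(400,400))]))"
```

```text
t 14.7 tcp [ 582.5 -264.5  140.5] grasp [ 581.  -264.8  159.4] yaw 30.53 F [-0.7 -0.7 -2. ] w 11.5
[[0.08, 0.859, 0.506], [0.016, 0.506, -0.862], [-0.997, 0.077, 0.027]]
grasp move in tool axes mm [10.4  0.1 -0.8]
```

View pics/s12.png

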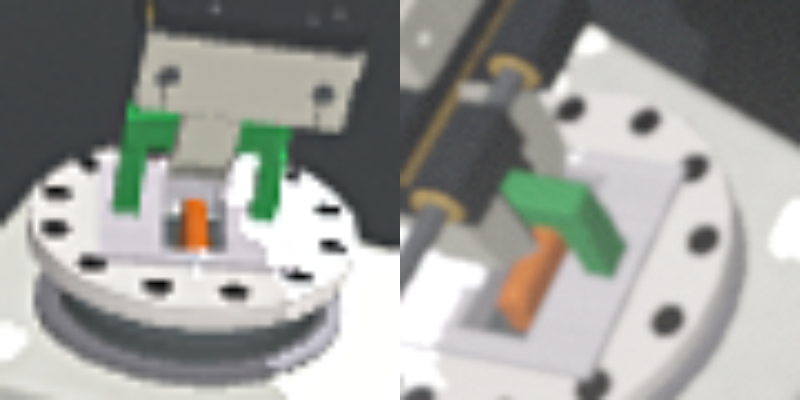

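send_rows --commands '[[[0.006,-0.001,0,0,0.0],[0,0,0,0,0.0],[0,0,0,0,0.0]]]'

```text
time: 15.05
tool_pos: [581.9, -265.0, 133.8]
tcp_rot: [1.233, 1.489, 0.194]
contact_force: [-1.0, 0.1, -2.3]
grip_width: 12.1
```

send_rows --commands '[[[0.003,-0.001,0,0,0.0],[0,0,0,0,0.0]]]'

```text
time: 15.22
tool_pos: [581.8, -265.7, 131.2]
tcp_rot: [1.224, 1.488, 0.185]
contact_force: [-1.5, 0.5, -0.5]
grip_width: 11.4
```

```bash
python3 st.py 581.5 -263.9 149;  python3 -c "
from h import *
d=optics.capture('side')['color'];e=optics.capture('scene')['color']
cv2.imwrite('pics/s13.png',np.hstack([cv2.resize(d[90:150,385:445],(400,400)),cv2.resize(e[260:350,140:230],(400,400))]))"
```

```text
t 15.2167 tcp [ 581.8 -265.7  131.2] grasp [ 580.2 -265.9  150.1] yaw 30.51 F [-1.5  0.5 -0.5] w 11.4
[[0.081, 0.859, 0.506], [0.015, 0.506, -0.862], [-0.997, 0.078, 0.028]]
grasp move in tool axes mm [ 1.3  2.1 -1.1]
```

View pics/s13.png

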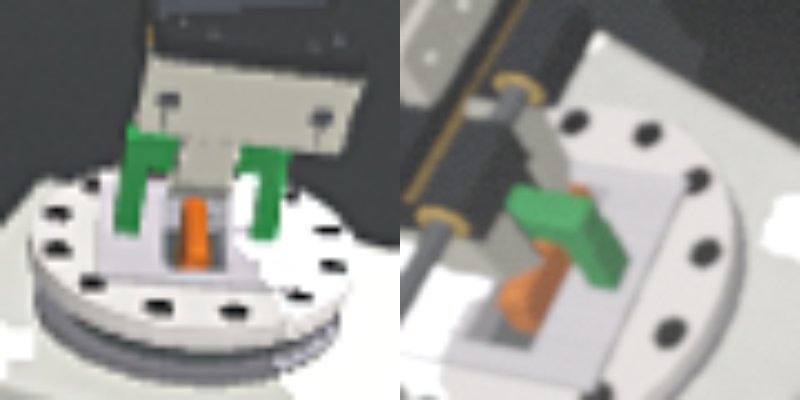

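send_rows --commands '[[[0.002,0,0,0,0.0],[0,0,0,0,0.0]]]'

```text
time: 15.48
tool_pos: [582.3, -265.8, 130.7]
tcp_rot: [1.208, 1.487, 0.169]
contact_force: [-2.1, 1.2, 0.7]
grip_width: 11.7
```

send_rows --commands '[[[0.002,0,0,0,0.0],[0,0,0,0,0.0]]]'

```text
time: 15.65
tool_pos: [582.9, -266.1, 130.1]
tcp_rot: [1.19, 1.485, 0.151]
contact_force: [-3.0, 1.2, 1.6]
grip_width: 12.0
```

send_rows --commands '[[[0,0,0,0,0.016],[0,0,0,0,0.02],[0,0,0,0,0.05],[0,0,0,0,0.05],[0,0,0,0,0.05],[0,0,0,0,0.05],[0,0,0,0,0.05]]]'

```text
time: 16.23
tool_pos: [583.3, -266.6, 129.3]
tcp_rot: [1.178, 1.484, 0.139]
contact_force: [0.2, 0.5, -0.0]
grip_width: 47.7
```

```bash
python3 st.py 581.5 -263.9 149;  python3 -c "
from h import *
d=optics.capture('side')['color'];e=optics.capture('scene')['color']
cv2.imwrite('pics/s14.png',np.hstack([cv2.resize(d[90:150,385:445],(400,400)),cv2.resize(e[260:350,140:230],(400,400))]))"
```

```text
t 16.2333 tcp [ 583.3 -266.6  129.3] grasp [ 581.7 -266.8  148.2] yaw 30.55 F [ 0.2  0.5 -0. ] w 47.7
[[0.085, 0.858, 0.506], [0.012, 0.507, -0.862], [-0.996, 0.08, 0.033]]
grasp move in tool axes mm [-0.8  1.3 -2.6]
```

View pics/s14.png

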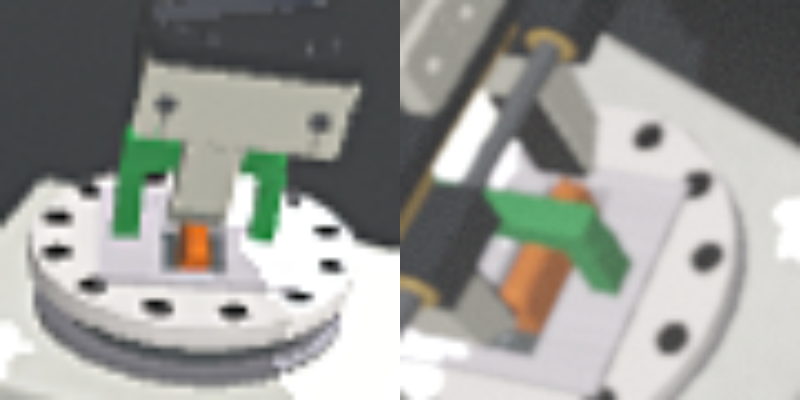

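Released, with the tongue inside the slot. I'll retreat straight up and then check that the carousel lies flat.

send_rows --commands '[[[-0.015,0.001,0,0,0.05],[0,0,0,0,0.05],[-0.02,0.001,0,0,0.05],[0,0,0,0,0.05],[-0.035,0.001,0,0,0.05],[-0.035,0,0,0,0.05],[-0.02,-0.02,0,0,0.05],[0,-0.035,0,0,0.05],[0,-0.03,0,0,0.05],[0,0,0,0,0.05]]]'

```text
time: 17.17
tool_pos: [500.7, -309.8, 246.9]
tcp_rot: [1.186, 1.487, 0.152]
contact_force: [1.8, -0.3, 1.3]
grip_width: 50.0
```

```bash
python3 st.py;  python3 -c "
from h import *
d=optics.capture('side')['color'];e=optics.capture('scene')['color'];w=optics.capture('wrist')['color']
cv2.imwrite('pics/s15.png',np.hstack([cv2.resize(d[90:150,385:445],(400,400)),cv2.resize(e[260:350,140:230],(400,400))]));cv2.imwrite('pics/w15.png',w);cv2.imwrite('pics/c15.png',e)"
```

```text
t 17.1667 tcp [ 500.7 -309.8  246.9] grasp [ 499.1 -310.   265.8] yaw 30.82 F [ 1.8 -0.3  1.3] w 50.0
[[0.082, 0.856, 0.51], [0.013, 0.511, -0.86], [-0.997, 0.077, 0.031]]
```

View pics/s15.png

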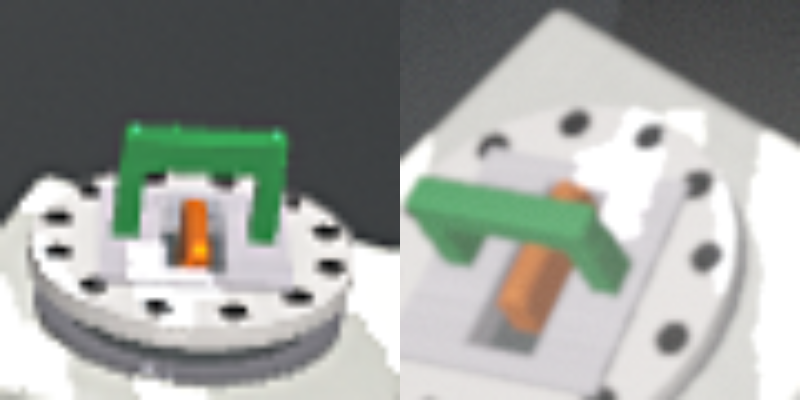

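View pics/w15.png

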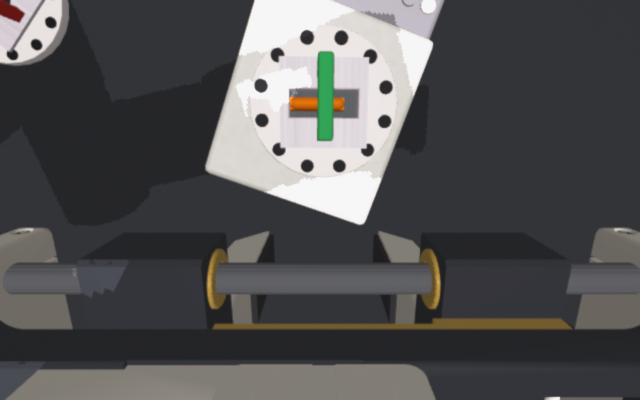

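View pics/c15.png

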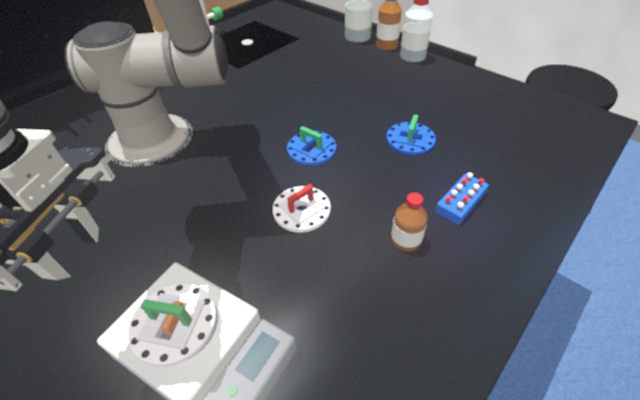

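```bash
cat > fl.py <<'E'
from h import *
o=monitor.get_obs();w=optics.capture("wrist");s=optics.capture("side");c=optics.capture("scene")
def blobs(d,box):
    x0,y0,x1,y1=box;g=cv2.cvtColor(d["color"],cv2.COLOR_BGR2GRAY)[y0:y1,x0:x1]
    g=cv2.resize(g,None,fx=4,fy=4,interpolation=cv2.INTER_CUBIC)
    m=(cv2.GaussianBlur(g,(5,5),0)<115).astype(np.uint8);n,cc,st,ct=cv2.connectedComponentsWithStats(m)
    return np.array([(ct[i]+.5)/4-.5+[x0,y0] for i in range(1,n) if 60<st[i,4]<2500 and st[i,2]<60])
C={"w":(cam(w,o),blobs(w,(245,25,405,185))),"s":(cam(s),blobs(s,(385,95,445,148))),"c":(cam(c),blobs(c,(120,275,225,368)))}
ctr=plane(C["w"][1],*C["w"][0],106)
G={}
for k,((K,W),b) in C.items():
    q=plane(b,K,W,106);f=circ(q);r=np.hypot(*(q-f[:2]).T);q2=q[abs(r-f[2])<5];b2=b[abs(r-f[2])<5];f=circ(q2);print(k,len(b),len(b2),f.round(1));G[k]=(b2,q2-f[:2])
from itertools import product
for k in("s","c"):
    X=[]
    for bw,qw in zip(*G["w"]):
        d=np.hypot(*(G[k][1]-qw).T);j=d.argmin()
        if d[j]>9: continue
        P=[];
        for (K,W) in (C["w"][0],C[k][0]):
            P.append(K@np.linalg.inv(W)[:3])
        X4=cv2.triangulatePoints(P[0],P[1],bw.reshape(2,1),G[k][0][j].reshape(2,1));X.append((X4[:3]/X4[3]).ravel())
    X=np.array(X);A=np.c_[X[:,:2]-X[:,:2].mean(0),np.ones(len(X))];a,res,*_=np.linalg.lstsq(A,X[:,2],rcond=None)
    print(k,len(X),"slope deg",np.degrees(a[:2]).round(2),"z",a[2].round(1),"resid",np.std(A@a-X[:,2]).round(2))
E
python3 fl.py
```

```text
w 14 12 [ 579.9 -266.8   56.2]
s 12 8 [ 578.9 -264.    55.7]
c 13 11 [ 579.8 -267.    56.4]
s 8 slope deg [0.1  0.32] z 104.5 resid 0.14
c 11 slope deg [-0.32  0.21] z 105.7 resid 0.57
```

```bash
python3 -c "
from plant import close_job,monitor
o=monitor.get_obs();print(o['time'],o['contact_force'],o['dq'].round(3));print(close_job())"
```

```text
17.4667 [-0.49726872 -0.21047489 -0.36055759] [ 0.003  0.003 -0.002  0.     0.002  0.   ]
the job is handed in; nothing more can be done
None
```

I picked up the slot carousel by its green bar, turned it about 34° and lowered it over the tongue in small steps. I let go at light contact (about 3 N), moved the gripper clear, and handed the job in at 17.5 s.

- **Flatness:** Triangulating the holes after release showed the disc level to within 0.4°. Its top was at 104.5 mm in one camera pair and 105.7 mm in the other; it should be 106 mm.
- **Fit:** The tongue stands inside the slot, but the carousel is not centred. It sits about 6 mm off along the slot, inside the 7 mm play, with the tongue about 1 mm from one end of the slot.
- **Bystanders:** The round carousel and the bottle are where they stood in the last scene picture, and the blue look-alikes were not touched.
- **What disagreed:**
  - The tool had picked up a tilt of about 5° by the end, from moving in consecutive rows.
  - The side camera read positions a few mm off the wrist camera, so I centred across the slot using the relative view of tongue and slot.

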